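Uncover the cheese and slide its board into the warmer

ROBOT

A 7-joint arm with a two-finger parallel gripper is mounted at the origin on the work surface. World frame = base frame: x ahead of the robot, y to its left, z up, the work surface at z = 0. Lengths are in mm, angles in degrees, forces in N, time in s.
With the tool pointing down it reaches from about 400 to 875 mm from the base axis. Payload 6.5 kg.
Tool frame: the origin (TCP) lies on the centre line of the jaws, within the pads' length; the fingertips stand ctrl.tips_ahead ahead of it and the grasp point (between the pads) lies 11 mm behind it (ctrl.tips_ahead is the distance from the TCP to the fingertips, in mm); z points along the fingers, y is the line along which they close (so a half turn about z gives the same grasp; the last joint's range is limited). The gripper opens to 88 mm and grips with 3 to 60 N. Pads are 18 mm wide; open, the fingers measure 123 mm over their backs; the gripper's body (75 mm by 187 mm) begins 45 mm behind the grasp point.
Start: joints at [-76.731, 30.733, -0.252, 88.115, 0.149, 61.152, -4.079], TCP at [190.716, 621.383, 246.716] pointing down, gripper open.
Joint ranges: [-154.64, 154.64], [-21.42, 123.67], [-72.66, 72.17], [13.99, 137.28], [-74.86, 254.86], [10.95, 109.41], [-158.01, 158.01]. Speed limits (degrees/s): [136.94, 136.94, 180, 180, 180, 180, 180].

INTERFACE

Orientations are given as a 3x3 rotation matrix whose columns are the frame's x, y, z axes.
In Python, from cell import ctrl gives the robot as it stands.
- The arm moves only by the tool step_arm, never from a script. Its argument "motion" is a list of rows, each a list of 3 entries, a list of its own where there are three numbers: the shift along the tool's x, y, z as a fraction of full scale, then the turn, a rotation vector about the tool's x, y, z as a fraction of full scale, then the opening, from -1 (shut) to 1 (fully open). A call has 1 to 5 rows; each row is the pose to reach, as a shift and turn from the pose commanded when the call began, along the tool's axes at that moment; what a row does not reach only later rows make up. Full scale, the value 1, is 0.2 m for a shift and pi/4 rad for a turn. A row lasts 1/10 s, in which the tool goes at most 50 mm and 8.59 degrees, less where a joint would pass 70% of its speed; a pose out of reach is approached as far as the arm can. A call with a number of a shift or a turn outside -1 to 1 is refused whole. A call with a gripper value outside its range is refused whole. The fingers move at their own pace and stop on an object; the grip force is fixed at half the most. Time passes only in rows, so rows that repeat a pose let the fingers close. It gives the time, the measured TCP pose, the force, the opening and the grip force at its end, in the units of the state.
- ctrl.read_state(): the state, without advancing time (a new reading comes with each control period).
- ctrl.grab_frame(name): name is "scene" or "top"; returns a dict with "img" (384x512x3 uint8, red, green, blue), "K" (3x3 intrinsics, pixels), "camera_from_world" (4x4, takes a point from world to camera coordinates). Camera axes: x right, y up, looking along -z (the intrinsics and any distortion apply to the point x, -y, -z); pixel columns grow to the right and rows downward; lengths in mm; the calibration is good to about 2 mm. A picture is of the moment at which its call begins. There is no depth.
- ctrl.job_done(): hands the job in; it is judged then, once.
Trained networks look in a picture, given as the dict that the camera call returned (one of the last four; its "shot" number tells which), for a name from the list of things; names that differ only in an ending like _2 or _b are one class to them, and where a whole thing is asked for, a point or a joint stands for the part that bears it (a point fixed in the world has none). Each returns a list of dicts, best first, with "score" (0 to 1); they miss things now and then, are a little off and sometimes report something else, mostly with a low value. They report only what shows in the picture. A call takes as long as a camera call. They do not tell look-alikes from the thing itself.
- ctrl.look_for(picture, query): "location" ([x, y, z] in mm, in world coordinates, good to about 4 mm: the middle of the surface that is visible of it).
The state is a dict: "t": time; "joint_pos": joint angles; "joint_vel": joint speeds; "tau": joint torques, N m; "ee_pos": TCP position; "eef_rot": TCP orientation; "force": force on the tool from outside, world axes, zero at the start; "torque": the same for the moment, N m; "width": opening from 0.0 (shut) to 1.0 (fully open); "grasp_force": force on a finger pad.
Only numpy, scipy, OpenCV 4.12 (cv2) and the standard library are available. Lean on these libraries where they do the work, as an engineer would, in place of code of your own. Each camera call takes 0.05 s, during which the arm holds its last target. There are 200 camera calls.

TASK

Lift the blue cover off the cheese and set it down gently in its round wooden rest. Then push the board, with the cheese still on it, along the table into the warmer until it is fully home against the back stop. Leave everything else on the table where it stands.

Things in the scene. Friction and masses are not known exactly. Their poses are not given: they have to be found in the camera images.
- cover: Loose blue ceramic cheese cover, a hollow round dome open below, 116 mm across its rim and 62 mm high, with an upright round brass knob on top (32 mm diameter, from 62 to 92 mm above the rim). It starts over the cheese, standing on the board. Origin: centre of the rim plane; z up through the knob. About 0.35 kg.
- rest: Fixed round dark wooden rest for the cover, like a shallow dish: 150 mm outside, 22 mm high, with a round recess 124 mm across and 14 mm deep (recess floor 8 mm above the table, cork in its middle). Origin: centre of its underside; z up.
- board: Loose light wooden serving board, a plain slab 180 mm long (its x) by 130 mm wide (its y) by 26 mm thick, lying on the table. Origin: centre of its underside. About 0.5 kg; too wide to grip.
- cheese: Loose small yellow cheese wheel, 74 mm diameter, 36 mm high, lying near the middle of the board, hidden under the cover at the start. Origin: centre of its underside.
- warmer: Fixed white food warmer, open bay at table level. Origin: at table height, middle of the mouth; x points into the bay, y across, z up. Bay 146 mm wide, 80 clear height, back stop 110 in from the mouth (board home: its origin at x = 20 mm, 70 mm sticking out). Housing 200 wide, 115 high, 190 deep. Two flared guides, 30 high, reach 22 in front of the mouth, widening it to 180.
- bottle: Closed green wine bottle, 72 mm diameter, 280 mm tall, loose bystander. Origin: centre of its underside.
- glass1: Empty wine glass, 80 mm diameter, 190 mm tall, loose bystander. Origin: centre of its foot.
- glass2: Second empty wine glass, the same, loose bystander.
- mill: Dark wooden pepper mill, 56 mm diameter, 190 mm tall, loose bystander. Origin: centre of its underside.
- bowl: White fruit bowl with figs fixed in it, 112 mm diameter, 50 mm tall, loose bystander. Origin: centre of its underside.
- lantern: Dark metal candle lantern, 70 mm square, 190 mm tall, loose bystander. Origin: centre of its underside.
- knife: Cheese knife lying on the table, 185 mm long (x), 22 mm wide, 12 mm high, loose bystander. Origin: near the middle, on the table.
There are look-alikes about, which are no part of the job. Of the things like the cover, leave any that is green; of the rest the larger one is meant.

How it is judged (in metres and radians):
On the way, in this order (a step that is already met when the one before it is completed fails the run):
1. the cover sits level in the recess of its rest, let go (horizontal distance between cover and rest below 0.008 m and z of cover in the frame of rest below 0.012 m and angle between cover's own z axis and vertical below 0.06 rad and contact force between the fingers and cover below 0.1 N and linear speed of cover below 0.02 m/s), for 0.2 s.
2. then the board is home in the warmer's bay (x of board in the frame of warmer above 0.012 m and y of board in the frame of warmer between -0.012 and 0.012 m and angle between the x axis of board and the x axis of warmer, either way round below 0.12 rad and height (world z) of board below 0.006 m), for 0.2 s.
At the end, for the whole second after the job is handed in: Cover level and let go in the rest (8 mm of centre, rim within 4 mm of the floor); board flat in the bay, within 8 mm of the back stop, 12 mm of the middle, 0.12 rad of square; cheese on the board within 50 mm of its middle; all at rest (all of step 1 and all of step 2 and z of cheese in the frame of board between 0.022 and 0.032 m and horizontal distance between cheese and board below 0.05 m and linear speed of each of board, cheese below 0.02 m/s); the robot touches nothing.
It fails at once if the cover is dropped from about 10 mm or more, or knocked hard, into its rest (over 90 N) (contact force between cover and rest above 90 N).
It fails at once if another thing on the table is pushed more than 25 mm away or tipped (distance of any of bottle, glass1, glass2, mill, bowl, lantern, knife from where it was at the start of the episode above 0.025 m or angle between any of bottle, glass1, glass2, mill, bowl, lantern, knife's own z axis and vertical above 0.25 rad).
It also fails if it takes over 72 s, if anything falls off the work surface, if the arm or the gripper's body presses on something with over 40 N, if the wrist force passes 120 N, or if a joint passes its speed limit or range.

## Working session

There is one attempt and no reset: what is moved stays moved. The work goes in short steps, Python scripts to look and compute and a tool call to move; the robot and the scene stay as the last step left them, time stands still between calls to the robot, and variables do not carry over. Pictures are saved under pics/ and viewed, at most 10 in all, crops included, and the job is handed in when it is done.

Besides the shell and the picture viewer there is one more tool, called by a JSON object that holds its "method" and its "body", one argument or row to a line. step_arm: Moves the arm, as the interface text tells. Shift numbers are shares of 0.2 m and turn numbers shares of pi/4 rad, none past 1 either way. Its arguments: {"type":"object","properties":{"motion":{"type":"array"}},"required":["motion"]}

```bash
mkdir -p pics; ls; cat > h.py <<'E'
import numpy as np, cv2
from cell import ctrl
def save(f,name,crop=None,s=1):
    im=f["img"][:,:,::-1]
    if crop: x0,y0,x1,y1=crop; im=im[y0:y1,x0:x1]
    cv2.imwrite("pics/"+name,cv2.resize(im,None,fx=s,fy=s,interpolation=cv2.INTER_CUBIC))
def proj(f,p):
    T=np.array(f["camera_from_world"]);c=T[:3,:3]@np.array(p,float)+T[:3,3]
    q=np.array(f["K"])@np.array([c[0],-c[1],-c[2]]);return q[:2]/q[2]
def back(f,uv,z):
    T=np.array(f["camera_from_world"]);R=T[:3,:3];o=-R.T@T[:3,3]
    d=np.linalg.inv(np.array(f["K"]))@np.array([uv[0],uv[1],1.]);d=R.T@np.array([d[0],-d[1],-d[2]])
    return o+d*(z-o[2])/d[2]
E
python3 - <<'E'
from h import *
np.set_printoptions(precision=1,suppress=True)
s=ctrl.read_state();print(s["ee_pos"],s["eef_rot"],s["t"],s["width"],ctrl.tips_ahead)
for n in("top","scene"):
    f=ctrl.grab_frame(n);save(f,n+"0.png",s=1.5); print(n,f.keys())
    for q in "cover rest board warmer bottle glass1 mill bowl lantern knife".split():
        for r in ctrl.look_for(f,q):
            if r["score"]>.2: print(q,round(r["score"],2),np.array(r["location"]),proj(f,r["location"]))
E
```

```text
pics
[190.6 620.8 245.9] [[-1.   0.3 -0. ]
 [ 0.3  1.  -0. ]
 [-0.  -0.  -1. ]] 0.0 0.9964127776375347 8.0
top dict_keys(['img', 'K', 'camera_from_world', 'shot'])
cover 0.85 [523.4 122.2  79.8] [186.5 213.2]
cover 0.61 [740.7 224.6  39.5] [160.2 150.4]
rest 0.92 [ 615.3 -214.4   11.3] [287.7 190.1]
rest 0.34 [ 459.9 -376.    39.8] [336.6 235.7]
board 0.89 [492.1  71.3  25. ] [203.3 224.2]
warmer 0.82 [573.2 396.6 115.9] [ 99.9 195.2]
bottle 0.87 [ 417.4 -168.7  187.7] [277.3 246.5]
glass1 0.69 [ 790.6 -122.7  119. ] [262.8 131.8]
glass1 0.69 [520.9 120.4  78.6] [187.1 214. ]
glass1 0.6 [392.2 293.1 109.3] [129.8 252.7]
mill 0.72 [ 537.4 -496.2  128.7] [379.5 210.6]
bowl 0.55 [ 456.5 -377.6   38.8] [337.  236.7]
lantern 0.84 [ 749.7 -299.7  169.8] [319.4 141.1]
knife 0.76 [ 687.9 -408.6    8.5] [343.6 170.5]
scene dict_keys(['img', 'K', 'camera_from_world', 'shot'])
cover 0.97 [759.2 214.   34.6] [364.6 202.2]
cover 0.73 [708.7  40.6  37.5] [311.7 209.6]
cover 0.61 [544.2 109.   74. ] [303. 163.]
rest 0.68 [ 601.1 -202.3    9.1] [228.3 218.8]
board 0.74 [531.4  61.   24.3] [287.9 175.4]
warmer 0.66 [616.8 375.1 114.2] [380.5 143.5]
glass1 0.76 [ 808.9 -130.   140.4] [284.2 232.9]
glass1 0.67 [403.1 289.6 135.3] [325.4 112.3]
mill 0.5 [ 775.8 -306.5  113. ] [219.  254.9]
bowl 0.73 [ 455.1 -370.2   36.5] [161.6 200.5]
lantern 0.82 [ 778.1 -305.8  114.1] [219.5 255.3]
lantern 0.29 [ 556.1 -509.4  111.1] [120.2 224. ]
knife 0.96 [ 696.1 -414.7    4. ] [175.3 269.4]
```

View pics/top0.png

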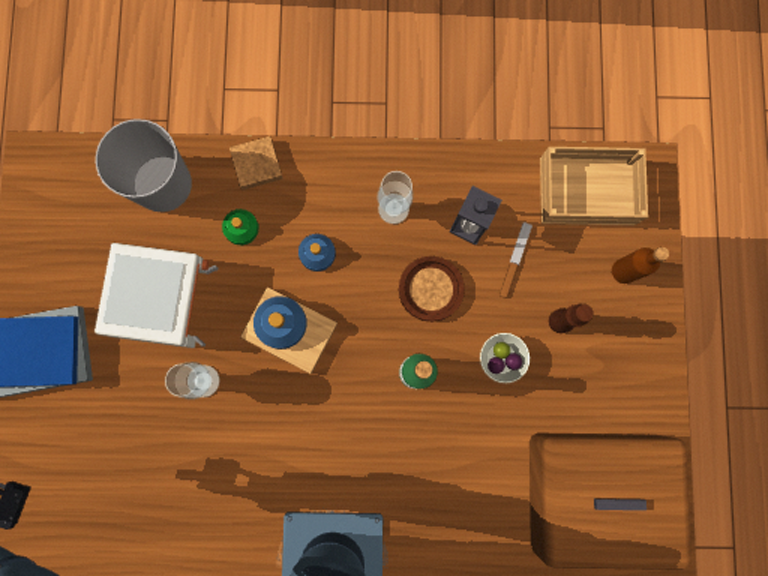

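View pics/scene0.png

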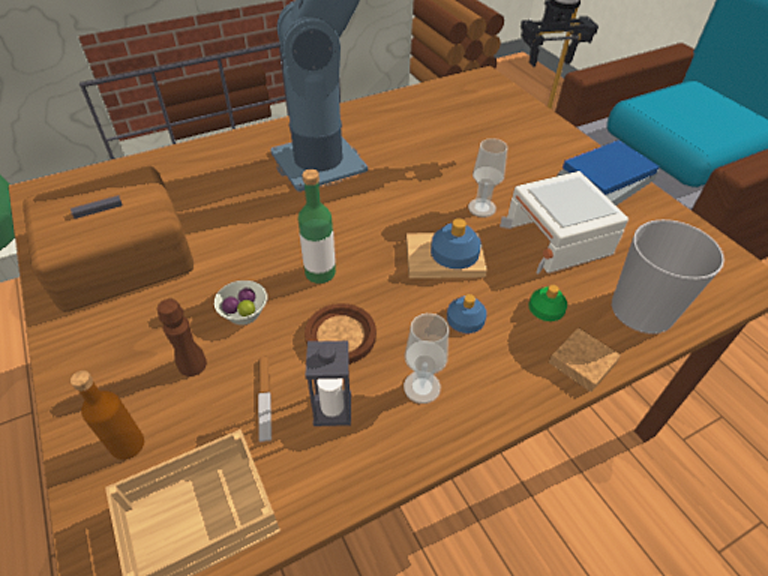

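Candidates for the cover (1.5x top picture): large blue dome at (280,322) standing on the board, small blue dome at (317,250), and green dome at (240,226). The blue one on the board is the larger non-green one and it stands over the board, so it fits. The rest is at (432,288), the warmer at (150,295) with its mouth facing right, and a glass at (195,380) near the warmer's front corner. I'll confirm this in an enlarged crop.

```bash
python3 - <<'E'
from h import *
np.set_printoptions(precision=1,suppress=True)
f=ctrl.grab_frame("top");save(f,"crop1.png",(60,140,320,270),3)
g=ctrl.grab_frame("scene")
hsv=cv2.cvtColor(f["img"],cv2.COLOR_RGB2HSV)
def blob(f,p,lo,hi,r):
    hsv=cv2.cvtColor(f["img"],cv2.COLOR_RGB2HSV);m=cv2.inRange(hsv,lo,hi);k=np.zeros_like(m);cv2.circle(k,tuple(int(v) for v in p),r,255,-1)
    n,l,st,c=cv2.connectedComponentsWithStats(m&k);i=1+np.argmax(st[1:,4]);return c[i],st[i]
# knob, both views
for nm,F,p in(("top",f,(184,212)),("scene",g,(306,152))):
    c,st=blob(F,p,(8,130,120),(28,255,255),12);print(nm,"knob",c,st,back(F,c,105),back(F,c,118))
    c,st=blob(F,p,(98,80,30),(125,255,255),40);print(nm,"blue",c,st,back(F,c,55))
c,st=blob(f,(288,192),(5,60,130),(30,255,255),18);print("cork",c,st,back(f,c,9))
c,st=blob(f,(120,190),(0,0,150),(180,60,255),45);print("white",c,st)
print(np.array(f["camera_from_world"]),f["K"])
E
```

```text
top knob [183.5 212.8] [179 209  10   9  72] [522.2 128.6 105. ] [521.  126.8 118. ]
top blue [186.4 214.9] [169 198  35  34 833] [519.7 125.6  55. ]
scene knob [308.3 149.9] [301 144  18  13 148] [523.5 139.7 105. ] [535.5 129.9 118. ]
scene blue [303.4 165.2] [288 149  32  30 696] [538.  117.2  55. ]
cork [287.5 192.3] [274 178  28  29 651] [ 607.9 -213.8    9. ]
white [102.5 194.4] [  75  163   56   67 2905]
[[    0.     -1.      0.    -95.7]
 [    1.      0.      0.1  -598.6]
 [   -0.1     0.      1.  -1533.1]
 [    0.      0.      0.      1. ]] [[466.7   0.  250.4]
 [  0.  466.7 192.6]
 [  0.    0.    1. ]]
```

View pics/crop1.png

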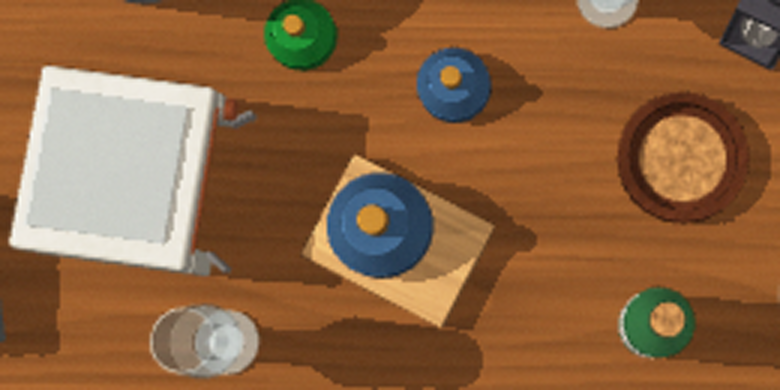

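The crop confirms it: the large blue dome with brass knob stands on the board at crop (380,224), the small blue one is at (453,84), green at (300,33), and the rest's ring at (683,157). The board corners are at (355,155), (494,228), (443,327) and (303,253). The warmer roof corners are at (43,67), (214,88), (186,270) and (10,243).

```bash
cat >> h.py <<'E'
def go(p,yaw,deg=True):
    """fractions (tool axes) from here to world point p with tool y at yaw deg, tool down"""
    s=ctrl.read_state();R=np.array(s["eef_rot"]);q=np.array(s["ee_pos"])
    from scipy.spatial.transform import Rotation as Ro
    a=np.radians(yaw);y=np.array([np.cos(a),np.sin(a),0]);z=np.array([0,0,-1.]);T=np.c_[np.cross(y,z),y,z]
    print("at",q.round(1),"yaw",np.degrees(np.arctan2(R[1,1],R[0,1])).round(2),"shift",(R.T@(np.array(p)-q)/200).round(3),"turn",(Ro.from_matrix(R.T@T).as_rotvec()/(np.pi/4)).round(3),"F",np.array(s["force"]).round(1),"w",round(s["width"],3),"t",round(s["t"],2))
E
python3 - <<'E'
from h import *
from scipy.optimize import least_squares
np.set_printoptions(precision=1,suppress=True)
f=ctrl.grab_frame("top");g=ctrl.grab_frame("scene")
pix=lambda L:np.array(L)/3+np.array([60,140])
def fit(P,z,l,w):  # rect centre,yaw to corner pixels
    W=np.array([back(f,p,z)[:2] for p in P]);d=W[1]-W[0]
    C=np.array([[l,w],[-l,w],[-l,-w],[l,-w]])/2
    def mod(v): c,s=np.cos(v[2]),np.sin(v[2]);return C@np.array([[c,s],[-s,c]])+v[:2]
    best=min((least_squares(lambda v:(mod(v)-W[::k]).ravel() ,[*W.mean(0),a]) for k in(1,-1) for a in np.radians([0,90,180,270])),key=lambda r:r.cost)
    print(W,best.x[:2],np.degrees(best.x[2]),"rms",np.sqrt(2*best.cost/8));return best.x
b=fit(pix([(355,155),(494,228),(443,327),(303,253)]),26,180,130)
print("warmer roof");w=fit(pix([(43,67),(214,88),(186,270),(10,243)]),115,190,200)
m=cv2.inRange(cv2.cvtColor(g["img"],cv2.COLOR_RGB2HSV),(5,60,130),(30,255,255));k=np.zeros_like(m);cv2.circle(k,(227,222),26,255,-1)
n,l,st,c=cv2.connectedComponentsWithStats(m&k);i=1+np.argmax(st[1:,4]);print("cork scene",c[i],st[i],back(g,c[i],9))
print("glass foot",back(f,pix([(225,340)])[0],2))
print("rest ring",back(f,pix([(683,157)])[0],22))
save(g,"scrop.png",(190,120,350,270),4)
go([522,128,240],0)
E
```

```text
[[601.3 159.6]
 [520.9  -0.1]
 [409.1  54.2]
 [489.2 213.8]] [505.1 106.9] 63.58868131289764 rms 2.0939963485806263
warmer roof
[[679.1 485.9]
 [659.3 300.6]
 [463.1 320.2]
 [488.6 507.8]] [572.5 403.6] 83.48462152209756 rms 2.47893204138238
cork scene [227.2 220.5] [211 210  32  25 516] [ 605.8 -208.5    9. ]
glass foot [391.  302.2   2. ]
rest ring [ 606.  -213.3   22. ]
at [190.7 621.4 246.7] yaw 72.94 shift [-2.3 -1.9  0. ] turn [0.  0.  1.6] F [ 0.2 -0.3  0.1] w 1.001 t 1.3
```

View pics/scrop.png

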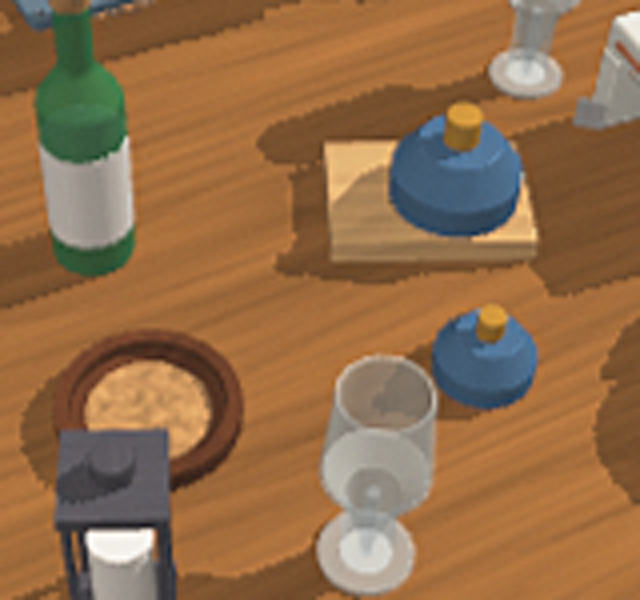

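The knob is an upright cylinder and the rest lies clear of the bottle and lantern. I'm moving over the cover at travel height.

{"method": "step_arm", "body": {
  "motion": [
    [[-0.15, -0.12, 0], [0, 0, 0], 1],
    [[-0.35, -0.28, 0], [0, 0, 0], 1],
    [[-0.55, -0.45, 0], [0, 0, 0], 1],
    [[-0.77, -0.63, 0], [0, 0, 0], 1]
  ]
}}

```text
t: 1.7
ee_pos: [296.0, 462.9, 246.8]
eef_rot: [[-0.956, 0.293, 0.0], [0.293, 0.956, 0.0], [-0.0, 0.0, -1.0]]
force: [1.7, 0.1, 0.8]
width: 0.999
grasp_force: 0.0
```

{"method": "step_arm", "body": {
  "motion": [
    [[-0.19, -0.16, 0], [0, 0, 0], 1],
    [[-0.38, -0.31, 0], [0, 0, 0], 1],
    [[-0.57, -0.47, 0], [0, 0, 0], 1],
    [[-0.77, -0.63, 0], [0, 0, 0], 1]
  ]
}}

```text
t: 2.1
ee_pos: [405.5, 298.3, 247.1]
eef_rot: [[-0.956, 0.293, 0.001], [0.293, 0.956, 0.001], [-0.0, 0.001, -1.0]]
force: [1.1, -0.5, -0.3]
width: 1.0
grasp_force: 0.0
```

{"method": "step_arm", "body": {
  "motion": [
    [[-0.19, -0.16, 0], [0, 0, 0.16], 1],
    [[-0.38, -0.31, 0], [0, 0, 0.32], 1],
    [[-0.57, -0.47, 0], [0, 0, 0.48], 1],
    [[-0.7, -0.58, 0], [0, 0, 0.64], 1],
    [[-0.76, -0.63, 0], [0, 0, 0.8], 1]
  ]
}}

```text
t: 2.6
ee_pos: [514.8, 130.9, 247.1]
eef_rot: [[-0.593, 0.805, 0.001], [0.805, 0.593, -0.001], [-0.002, 0.001, -1.0]]
force: [0.2, -0.1, 1.2]
width: 0.998
grasp_force: 0.0
```

{"method": "step_arm", "body": {
  "motion": [
    [[0, 0, 0], [0, 0, 0.18], 1],
    [[0, 0, 0], [0, 0, 0.36], 1],
    [[0, 0, 0], [0, 0, 0.54], 1],
    [[0, 0, 0], [0, 0, 0.7], 1],
    [[0, 0, 0], [0, 0, 0.82], 1]
  ]
}}

```text
t: 3.1
ee_pos: [513.0, 135.0, 246.8]
eef_rot: [[0.004, 1.0, 0.0], [1.0, -0.004, 0.0], [0.0, 0.0, -1.0]]
force: [-0.1, -0.2, 0.8]
width: 0.998
grasp_force: 0.0
```

```bash
python3 - <<'E'
from h import *
np.set_printoptions(precision=1,suppress=True)
g=ctrl.grab_frame("scene")
print(back(g,(190+465/4,120+110/4),118),back(g,(190+463/4,120+147/4),88))
go([522,128.3,100],0);print(np.array(ctrl.read_state()["joint_pos"]))
E
```

```text
[522.1 130.3 118. ] [534.1 124.7  88. ]
at [513.1 135.1 246.8] yaw -0.44 shift [-0.   0.   0.7] turn [ 0. -0. -0.] F [-0.  -0.1 -0. ] w 1.002 t 3.15
[-40.1  20.2  25.7 107.5 -10.6  54.6 -10.1]
```

The scene view puts the knob top at (522,130), which agrees with the top view. Descending.

{"method": "step_arm", "body": {
  "motion": [
    [[-0.02, 0.03, 0.1], [0, 0, 0], 1],
    [[-0.03, 0.045, 0.3], [0, 0, 0], 1],
    [[-0.03, 0.045, 0.5], [0, 0, 0], 1],
    [[-0.03, 0.045, 0.65], [0, 0, 0], 1],
    [[-0.03, 0.045, 0.735], [0, 0, 0], 1]
  ]
}}

```text
t: 3.65
ee_pos: [520.7, 128.6, 97.3]
eef_rot: [[-0.003, 1.0, -0.003], [1.0, 0.003, -0.001], [-0.001, -0.003, -1.0]]
force: [-0.4, -0.0, -0.6]
width: 1.002
grasp_force: 0.0
```

{"method": "step_arm", "body": {
  "motion": [
    [[0, 0, 0], [0, 0, 0], 0],
    [[0, 0, 0], [0, 0, 0], -0.3],
    [[0, 0, 0], [0, 0, 0], -1],
    [[0, 0, 0], [0, 0, 0], -1],
    [[0, 0, 0], [0, 0, 0], -1]
  ]
}}

```text
t: 4.15
ee_pos: [522.6, 129.1, 100.6]
eef_rot: [[-0.001, 1.0, 0.002], [1.0, 0.001, 0.001], [0.001, 0.002, -1.0]]
force: [-0.5, -0.0, 0.1]
width: 0.571
grasp_force: 0.0
```

{"method": "step_arm", "body": {
  "motion": [
    [[0, 0, 0], [0, 0, 0], -1],
    [[0, 0, 0], [0, 0, 0], -1],
    [[0, 0, 0], [0, 0, 0], -1]
  ]
}}

```text
t: 4.45
ee_pos: [522.4, 129.0, 100.0]
eef_rot: [[-0.001, 1.0, 0.001], [1.0, 0.001, 0.0], [0.0, 0.001, -1.0]]
force: [0.6, 0.7, 1.2]
width: 0.354
grasp_force: 30.0
```

The knob is gripped (31 mm opening, 30 N). Lifting straight up.

{"method": "step_arm", "body": {
  "motion": [
    [[0, 0, -0.02], [0, 0, 0], -1],
    [[0, 0, -0.08], [0, 0, 0], -1],
    [[0, 0, -0.2], [0, 0, 0], -1],
    [[0, 0, -0.35], [0, 0, 0], -1],
    [[0, 0, -0.5], [0, 0, 0], -1]
  ]
}}

```text
t: 4.95
ee_pos: [521.4, 128.6, 201.1]
eef_rot: [[-0.0, 1.0, -0.001], [1.0, 0.0, -0.0], [-0.0, -0.001, -1.0]]
force: [1.1, 0.1, -4.0]
width: 0.349
grasp_force: 30.0
```

```bash
python3 - <<'E'
from h import *
go([607.3,-213.7,200],0)
E
```

```text
at [521.4 128.6 201.1] yaw 0.02 shift [-1.712  0.429  0.006] turn [-0.001  0.001  0.   ] F [ 1.1  0.1 -4. ] w 0.349 t 4.95
```

{"method": "step_arm", "body": {
  "motion": [
    [[-0.08, 0.02, 0], [0, 0, 0], -1],
    [[-0.22, 0.055, 0], [0, 0, 0], -1],
    [[-0.4, 0.1, 0], [0, 0, 0], -1],
    [[-0.6, 0.15, 0], [0, 0, 0], -1],
    [[-0.8, 0.2, 0], [0, 0, 0], -1]
  ]
}}

```text
t: 5.45
ee_pos: [562.0, -32.3, 200.3]
eef_rot: [[-0.001, 1.0, -0.0], [1.0, 0.001, 0.0], [0.0, -0.0, -1.0]]
force: [0.8, 0.9, -3.4]
width: 0.355
grasp_force: 30.0
```

{"method": "step_arm", "body": {
  "motion": [
    [[-0.2, 0.05, 0], [0, 0, 0], -1],
    [[-0.4, 0.1, 0], [0, 0, 0], -1],
    [[-0.6, 0.15, 0], [0, 0, 0], -1],
    [[-0.75, 0.19, 0], [0, 0, 0], -1],
    [[-0.85, 0.215, 0], [0, 0, 0], -1]
  ]
}}

```text
t: 5.95
ee_pos: [604.7, -204.4, 200.3]
eef_rot: [[0.002, 1.0, -0.0], [1.0, -0.002, -0.001], [-0.001, -0.0, -1.0]]
force: [-0.2, 0.2, -2.8]
width: 0.354
grasp_force: 30.0
```

{"method": "step_arm", "body": {
  "motion": [
    [[-0.04, 0.01, 0.1], [0, 0, 0], -1],
    [[-0.06, 0.015, 0.2], [0, 0, 0], -1],
    [[-0.06, 0.015, 0.3], [0, 0, 0], -1],
    [[-0.06, 0.015, 0.35], [0, 0, 0], -1],
    [[-0.06, 0.015, 0.35], [0, 0, 0], -1]
  ]
}}

```text
t: 6.45
ee_pos: [607.1, -212.4, 128.6]
eef_rot: [[-0.001, 1.0, -0.003], [1.0, 0.001, 0.001], [0.001, -0.003, -1.0]]
force: [-0.3, 0.9, -3.5]
width: 0.355
grasp_force: 30.0
```

```bash
python3 - <<'E'
from h import *
go([607.3,-213.7,120],0)
f=ctrl.grab_frame("top");g=ctrl.grab_frame("scene")
a=cv2.resize(f["img"][140:250,230:350],None,fx=4,fy=4,interpolation=cv2.INTER_CUBIC)[:440]
b=cv2.resize(g["img"][150:260,190:270],None,fx=4,fy=4,interpolation=cv2.INTER_CUBIC)
cv2.imwrite("pics/hold.png",np.hstack([a,b])[:,:,::-1])
E
```

```text
at [ 607.1 -212.4  128.6] yaw 0.05 shift [-0.007  0.001  0.043] turn [-0.004 -0.001  0.001] F [-0.3  0.9 -3.5] w 0.355 t 6.45
```

View pics/hold.png

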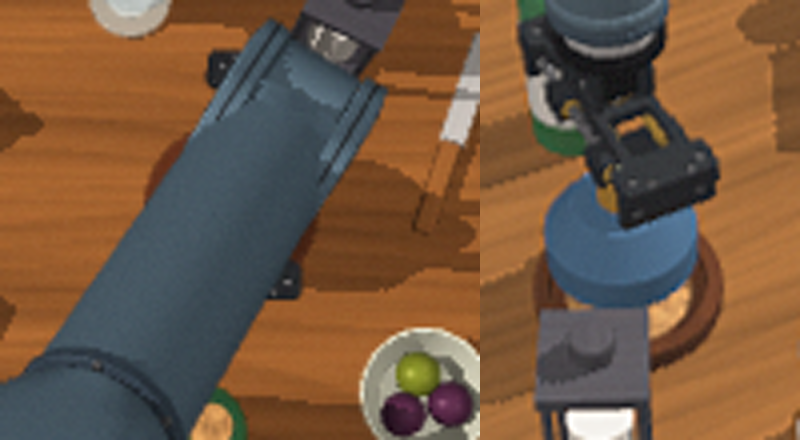

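The cover hangs level above the rest (scene half: dome spans x 544–697, rest ring 533–722), while the arm hides the top view. I'll check the centring by predicted silhouettes in the scene view.

```bash
python3 - <<'E'
from h import *
np.set_printoptions(precision=2,suppress=True)
from scipy.optimize import least_squares
g=ctrl.grab_frame("scene");f=ctrl.grab_frame("top")
t=np.linspace(0,2*np.pi,180)
def ext(c,r,z):
    P=np.array([proj(g,[c[0]+r*np.cos(a),c[1]+r*np.sin(a),z]) for a in t]);return P
h=cv2.cvtColor(g["img"],cv2.COLOR_RGB2HSV);m=cv2.inRange(h,(98,80,30),(125,255,255));m[:190]=0;m[:,:200]=0;m[228:]=0;m[:,250:]=0
ys,xs=np.nonzero(m);print("dome px x",xs.min(),xs.max(),"bottom",ys.max())
P=ext((607.1,-212.4),58,54.6);print("pred rim x",P[:,0].min(),P[:,0].max(),"bottom",P[:,1].max())
for c in((607.3,-213.7),(605,-210)):
    P=ext(c,75,22);print("pred ring",c,P[:,0].min(),P[:,0].max(),P[:,1].min(),P[:,1].max())
# dark ring mask in a profile along the scene picture: outer ring edges
d=g["img"].astype(int)
for r in(222,226,230,234): print(r,"V",[int(v) for v in d[r,194:262,0]])
E
```

```text
dome px x 207 248 bottom 226
pred rim x 206.7203339468354 244.42095851655608 bottom 227.15680223663773
pred ring (607.3, -213.7) 201.771297000038 249.53058819945701 201.00329361197666 238.41965069611464
pred ring (605, -210) 202.5879923537296 250.2385207442593 200.15195417941212 237.4061063499332
222 V [120, 121, 122, 124, 126, 126, 127, 127, 132, 98, 87, 86, 89, 64, 88, 87, 77, 56, 50, 54, 55, 56, 58, 55, 55, 56, 57, 54, 53, 51, 51, 52, 49, 50, 49, 53, 51, 51, 51, 51, 55, 54, 49, 42, 35, 152, 223, 222, 154, 90, 81, 84, 100, 121, 120, 113, 109, 174, 182, 181, 181, 180, 178, 177, 171, 171, 169, 166]
226 V [122, 123, 123, 122, 124, 123, 128, 132, 134, 113, 88, 82, 89, 90, 83, 85, 83, 93, 155, 165, 160, 156, 150, 124, 81, 56, 44, 44, 45, 46, 48, 45, 44, 45, 54, 51, 56, 81, 93, 185, 199, 210, 203, 214, 218, 218, 222, 186, 105, 76, 83, 110, 122, 122, 124, 89, 128, 157, 161, 162, 168, 170, 171, 170, 170, 170, 171, 170]
230 V [126, 127, 125, 122, 120, 118, 115, 113, 115, 123, 106, 97, 97, 97, 99, 97, 97, 97, 97, 96, 95, 91, 95, 95, 97, 98, 99, 97, 98, 95, 97, 96, 99, 96, 96, 95, 95, 83, 164, 213, 221, 217, 216, 224, 227, 155, 80, 79, 102, 109, 109, 112, 107, 83, 74, 158, 174, 172, 167, 167, 166, 163, 161, 160, 156, 153, 154, 150]
234 V [123, 128, 126, 125, 127, 127, 122, 118, 119, 122, 114, 98, 97, 97, 97, 99, 100, 87, 87, 97, 97, 93, 96, 96, 101, 99, 95, 96, 106, 87, 96, 99, 97, 97, 97, 96, 94, 91, 145, 144, 131, 109, 105, 107, 102, 105, 112, 110, 94, 77, 70, 65, 92, 146, 156, 152, 155, 154, 153, 157, 153, 153, 155, 158, 163, 166, 166, 168]
```

```bash
python3 - <<'E'
from h import *
from scipy.ndimage import map_coordinates
from scipy.optimize import minimize
f=ctrl.grab_frame("top");g=ctrl.grab_frame("scene")
top=cv2.imread("pics/crop1.png").astype(float)[:,:,2]; sc=cv2.imread("pics/scrop.png").astype(float)[:,:,2]
t=np.linspace(0,2*np.pi,240,endpoint=False)
def samp(F,im,off,s,c,r,z):
    P=np.array([proj(F,[c[0]+r*np.cos(a),c[1]+r*np.sin(a),z]) for a in t]);P=(P-off+.5)*s-.5
    return map_coordinates(im,[P[:,1],P[:,0]],order=1,mode="nearest")
views={"top":(f,top,np.array([60,140]),3),"scene":(g,sc,np.array([190,120]),4)}
def score(c,vs,r,z): # median contrast across the circle edge
    return sum(np.clip(np.abs(samp(*views[v],c,r+3,z)-samp(*views[v],c,r-3,z)),0,60).mean() for v in vs)
X=np.arange(600,615.1,1);Y=np.arange(-222,-203.9,1)
for vs in(["top"],["scene"]):
    for r,z in((75,22),(62,22)):
        S=np.array([[score((x,y),vs,r,z) for y in Y] for x in X]);i=np.unravel_index(S.argmax(),S.shape)
        w=np.clip(S-S.max()*.93,0,None);print(vs,r,X[i[0]],Y[i[1]],"wc",(w.sum(1)@X/w.sum()).round(1),(w.sum(0)@Y/w.sum()).round(1),S.max().round(1),S.mean().round(1))
E
```

```text
['top'] 75 606.0 -211.0 wc 606.2 -211.0 34.8 19.0
['top'] 62 615.0 -204.0 wc 608.1 -212.8 26.6 16.4
['scene'] 75 611.0 -213.0 wc 611.4 -213.4 32.4 16.7
['scene'] 62 611.0 -212.0 wc 610.9 -212.1 28.5 18.4
```

Ring fits give the rest centre at about (608,-212), within 1 mm of where the cover hangs. Lowering in stages while watching the force.

{"method": "step_arm", "body": {
  "motion": [
    [[0, 0.005, 0.04], [0, 0, 0], -1],
    [[0, 0.005, 0.09], [0, 0, 0], -1],
    [[0, 0.005, 0.13], [0, 0, 0], -1],
    [[0, 0.005, 0.14], [0, 0, 0], -1],
    [[0, 0.005, 0.14], [0, 0, 0], -1]
  ]
}}

```text
t: 7.25
ee_pos: [608.8, -213.0, 100.9]
eef_rot: [[-0.001, 1.0, -0.001], [1.0, 0.001, 0.0], [0.0, -0.001, -1.0]]
force: [-0.2, 0.1, -3.5]
width: 0.352
grasp_force: 30.0
```

{"method": "step_arm", "body": {
  "motion": [
    [[0, 0, 0.01], [0, 0, 0], -1],
    [[0, 0, 0.02], [0, 0, 0], -1],
    [[0, 0, 0.03], [0, 0, 0], -1],
    [[0, 0, 0.04], [0, 0, 0], -1],
    [[0, 0, 0.04], [0, 0, 0], -1]
  ]
}}

```text
t: 7.75
ee_pos: [609.1, -212.9, 93.4]
eef_rot: [[-0.001, 1.0, -0.0], [1.0, 0.001, 0.0], [0.0, -0.0, -1.0]]
force: [-0.4, 0.0, -4.1]
width: 0.356
grasp_force: 30.0
```

The rim is below the ring top with no contact, so it is inside the recess. Continuing in small steps.

{"method": "step_arm", "body": {
  "motion": [
    [[0, 0, 0.01], [0, 0, 0], -1],
    [[0, 0, 0.02], [0, 0, 0], -1],
    [[0, 0, 0.03], [0, 0, 0], -1],
    [[0, 0, 0.04], [0, 0, 0], -1],
    [[0, 0, 0.045], [0, 0, 0], -1]
  ]
}}

```text
t: 8.25
ee_pos: [609.2, -213.0, 84.5]
eef_rot: [[-0.001, 1.0, -0.0], [1.0, 0.001, 0.0], [0.0, -0.0, -1.0]]
force: [-0.3, -1.1, -3.7]
width: 0.355
grasp_force: 30.0
```

{"method": "step_arm", "body": {
  "motion": [
    [[0, 0, 0.003], [0, 0, 0], -1],
    [[0, 0, 0.007], [0, 0, 0], -1],
    [[0, 0, 0.01], [0, 0, 0], -1],
    [[0, 0, 0.01], [0, 0, 0], -1]
  ]
}}

```text
t: 8.65
ee_pos: [609.3, -213.0, 82.7]
eef_rot: [[-0.001, 1.0, 0.0], [1.0, 0.001, 0.0], [0.0, 0.0, -1.0]]
force: [-0.4, -0.3, -3.6]
width: 0.354
grasp_force: 30.0
```

{"method": "step_arm", "body": {
  "motion": [
    [[0, 0, 0.003], [0, 0, 0], -1],
    [[0, 0, 0.006], [0, 0, 0], -1],
    [[0, 0, 0.009], [0, 0, 0], -1],
    [[0, 0, 0.009], [0, 0, 0], -1]
  ]
}}

```text
t: 9.05
ee_pos: [609.4, -213.1, 82.0]
eef_rot: [[-0.001, 1.0, 0.0], [1.0, 0.001, 0.0], [0.0, 0.0, -1.0]]
force: [-4.1, 2.5, 6.4]
width: 0.358
grasp_force: 30.0
```

Contact is at TCP z = 82, exactly the height predicted for the recess floor. Releasing and going up.

{"method": "step_arm", "body": {
  "motion": [
    [[0, 0, -0.004], [0, 0, 0], 0],
    [[0, 0, -0.004], [0, 0, 0], 0.5],
    [[0, 0, -0.004], [0, 0, 0], 1],
    [[0, 0, -0.004], [0, 0, 0], 1],
    [[0, 0, -0.004], [0, 0, 0], 1]
  ]
}}

```text
t: 9.55
ee_pos: [609.3, -213.1, 81.7]
eef_rot: [[-0.001, 1.0, 0.0], [1.0, 0.001, -0.0], [-0.0, 0.0, -1.0]]
force: [0.1, 0.6, 0.1]
width: 0.783
grasp_force: 0.0
```

{"method": "step_arm", "body": {
  "motion": [
    [[0, 0, -0.05], [0, 0, 0], 1],
    [[0, 0, -0.2], [0, 0, 0], 1],
    [[0, 0, -0.4], [0, 0, 0], 1],
    [[0, 0, -0.6], [0, 0, 0], 1],
    [[0, 0, -0.7], [0, 0, 0], 1]
  ]
}}

```text
t: 10.05
ee_pos: [610.7, -214.0, 226.4]
eef_rot: [[-0.0, 1.0, 0.005], [1.0, 0.0, -0.002], [-0.002, 0.005, -1.0]]
force: [-0.4, 0.1, 0.5]
width: 0.999
grasp_force: 0.0
```

{"method": "step_arm", "body": {
  "motion": [
    [[0.2, 0, 0], [0, 0, 0], 1],
    [[0.4, 0, 0], [0, 0, 0], 1],
    [[0.6, 0, 0], [0, 0, 0], 1],
    [[0.8, 0, 0], [0, 0, 0], 1],
    [[0.9, 0, 0], [0, 0, 0], 1]
  ]
}}

```text
t: 10.55
ee_pos: [609.2, -28.3, 222.3]
eef_rot: [[-0.005, 1.0, 0.0], [1.0, 0.005, 0.002], [0.002, 0.0, -1.0]]
force: [-0.3, -0.4, -0.2]
width: 0.995
grasp_force: 0.0
```

```bash
python3 - <<'E'
from h import *
go([505,0,200],0)
f=ctrl.grab_frame("top");g=ctrl.grab_frame("scene")
a=cv2.resize(f["img"][120:270,70:330],None,fx=3,fy=3,interpolation=cv2.INTER_CUBIC)
cv2.imwrite("pics/placed.png",a[:,:,::-1])
E
```

```text
at [609.2 -28.3 222.3] yaw 0.29 shift [ 0.144 -0.521  0.112] turn [ 0.001 -0.003  0.006] F [-0.3 -0.4 -0.2] w 0.995 t 10.55
```

View pics/placed.png

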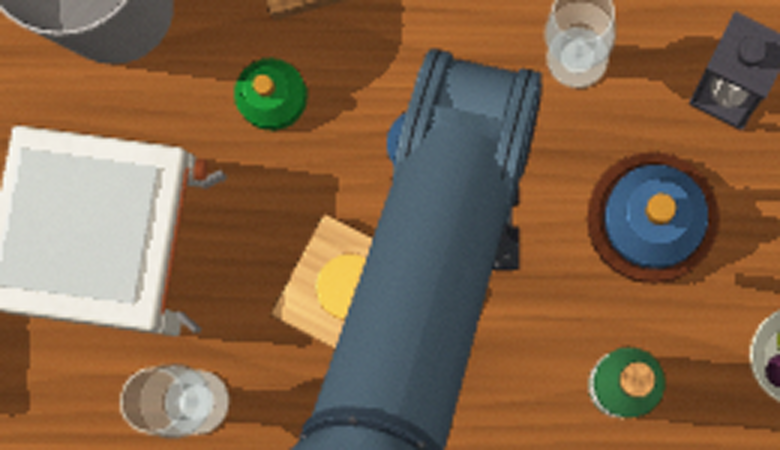

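The cover sits in the rest, with the dome at crop (657,216) inside the ring (653,216), and the cheese shows on the board at (347,285). Next I go behind the board's rear short face for a two-finger push.

{"method": "step_arm", "body": {
  "motion": [
    [[0.03, -0.16, 0], [0, 0, 0.12], 0.4],
    [[0.06, -0.35, 0], [0, 0, 0.24], 0.4],
    [[0.1, -0.55, 0.05], [0, 0, 0.36], 0.4],
    [[0.13, -0.7, 0.1], [0, 0, 0.48], 0.4],
    [[0.16, -0.78, 0.15], [0, 0, 0.59], 0.4]
  ]
}}

```text
t: 11.15
ee_pos: [450.6, -2.6, 191.8]
eef_rot: [[0.452, 0.892, -0.001], [0.892, -0.452, 0.001], [0.0, -0.001, -1.0]]
force: [0.7, 0.0, 0.3]
width: 0.701
grasp_force: 0.0
```

```bash
python3 - <<'E'
from h import *
go([453.9,4,16],-26.4);print(np.array(ctrl.read_state()["joint_pos"]).round(0))
f=ctrl.grab_frame("top");save(f,"chk.png",(110,150,270,290),4)
E
```

```text
at [450.6  -2.6 191.8] yaw -26.88 shift [0.037 0.    0.879] turn [-0.001 -0.    -0.011] F [0.7 0.  0.3] w 0.701 t 11.15
[-34.  18.  34. 122. -14.  44. -18.]
```

View pics/chk.png

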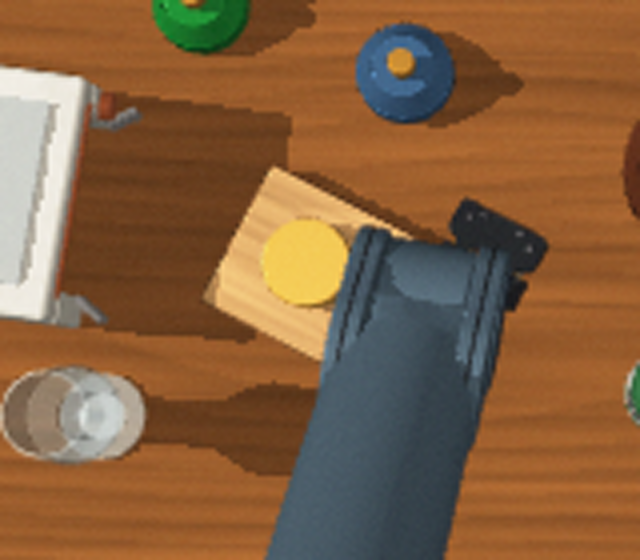

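The board is undisturbed, with the cheese at crop (305,262), and the gripper is behind the rear edge. Descending to the table.

{"method": "step_arm", "body": {
  "motion": [
    [[0.01, 0, 0.2], [0, 0, -0.01], 0.4],
    [[0.02, 0, 0.4], [0, 0, -0.01], 0.4],
    [[0.03, 0, 0.6], [0, 0, -0.01], 0.4],
    [[0.035, 0, 0.78], [0, 0, -0.01], 0.4],
    [[0.035, 0, 0.87], [0, 0, -0.01], 0.4]
  ]
}}

```text
t: 11.7
ee_pos: [456.3, 3.7, 15.6]
eef_rot: [[0.439, 0.898, -0.002], [0.898, -0.439, -0.001], [-0.001, -0.001, -1.0]]
force: [-0.1, -0.1, -0.3]
width: 0.7
grasp_force: 0.0
```

{"method": "step_arm", "body": {
  "motion": [
    [[0.02, 0, 0], [0, 0, 0], 0.4],
    [[0.04, 0, 0], [0, 0, 0], 0.4],
    [[0.06, 0, 0], [0, 0, 0], 0.4],
    [[0.08, 0, 0], [0, 0, 0], 0.4],
    [[0.08, 0, 0], [0, 0, 0], 0.4]
  ]
}}

```text
t: 12.2
ee_pos: [464.4, 20.2, 18.6]
eef_rot: [[0.438, 0.899, 0.002], [0.899, -0.438, 0.0], [0.001, 0.002, -1.0]]
force: [-0.6, 0.1, 1.3]
width: 0.701
grasp_force: 0.0
```

{"method": "step_arm", "body": {
  "motion": [
    [[0.02, 0, 0], [0, 0, 0], 0.4],
    [[0.04, 0, 0], [0, 0, 0], 0.4],
    [[0.06, 0, 0], [0, 0, 0], 0.4],
    [[0.08, 0, 0], [0, 0, 0], 0.4],
    [[0.1, 0, 0], [0, 0, 0], 0.4]
  ]
}}

```text
t: 12.7
ee_pos: [471.4, 36.0, 18.0]
eef_rot: [[0.441, 0.898, -0.001], [0.898, -0.441, -0.002], [-0.002, -0.0, -1.0]]
force: [-3.6, -4.8, 5.1]
width: 0.702
grasp_force: 3.0
```

```bash
python3 - <<'E'
from h import *
go([453.9,4,16],-26.4)
f=ctrl.grab_frame("top");save(f,"chk2.png",(110,150,270,290),4)
E
```

```text
at [471.4  36.   18. ] yaw -26.14 shift [-0.182 -0.008  0.01 ] turn [-0.     0.002  0.006] F [-3.6 -4.8  5.1] w 0.702 t 12.7
```

View pics/chk2.png

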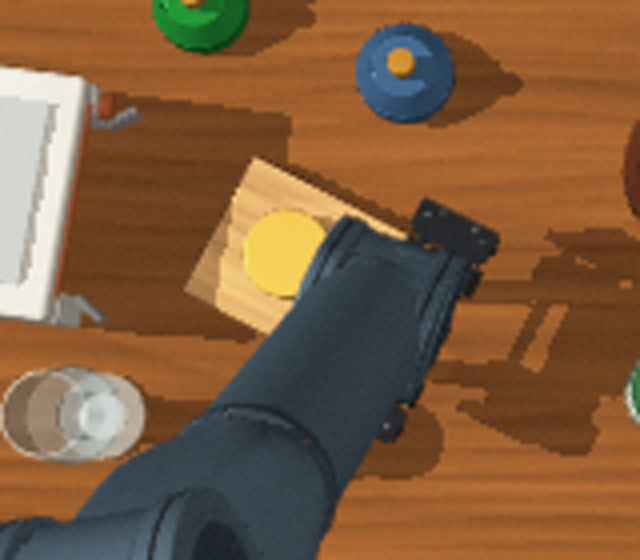

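The board is moving with the fingers: front corners are now at crop (252,158) and (186,290), and the cheese is at (287,252). I'll compute its pose and the remaining path.

```bash
cat >> h.py <<'E'
WO=np.array([561.7,309.2]);WY=83.5
def board(f,c1,c2,off,s):  # front corners (crop px): c1 = far (+x) one, c2 = near one
    A,B=[back(f,np.array(c)/s+off,26)[:2] for c in(c1,c2)];d=A-B;print("edge len",np.linalg.norm(d).round(1))
    n=np.array([-d[1],d[0]])/np.linalg.norm(d);c=(A+B)/2-90*n;y=np.degrees(np.arctan2(n[1],n[0]))
    a=np.radians(WY);r=c-WO;print("board",c.round(1),"yaw",y.round(1),"warmer x",(r@[np.cos(a),np.sin(a)]).round(1),"y",(r@[-np.sin(a),np.cos(a)]).round(1),"rel yaw",round(y-WY,1))
    return c,n
E
python3 - <<'E'
from h import *
f=ctrl.grab_frame("top")
c,n=board(f,(252,158),(186,290),np.array([110,150]),4)
s=np.array(ctrl.read_state()["ee_pos"])[:2];print("tcp in board: along",(s-c)@n,"across",(s-c)@[-n[1],n[0]])
A,B=[back(f,np.array(p)/3+[60,140],115)[:2] for p in((214,88),(186,270))]
print("warmer front roof mid",(A+B)/2,"yaw",np.degrees(np.arctan2(A[0]-B[0],-(A-B)[1])))
E
```

```text
edge len 124.4
board [514.7 121.6] yaw 65.7 warmer x -191.7 y 25.4 rel yaw -17.8
tcp in board: along -94.86316581401715 across 4.251657366015655
warmer front roof mid [561.20982816 310.42302711] yaw 84.30127111617026
```

{"method": "step_arm", "body": {
  "motion": [
    [[0.025, 0, 0], [0, 0, 0], 0.4],
    [[0.05, 0, 0], [0, 0, 0], 0.4],
    [[0.075, 0, 0], [0, 0, 0], 0.4],
    [[0.1, 0, 0], [0, 0, 0], 0.4],
    [[0.125, 0, 0], [0, 0, 0], 0.4]
  ]
}}

```text
t: 13.3
ee_pos: [482.5, 58.7, 17.9]
eef_rot: [[0.44, 0.898, -0.001], [0.898, -0.44, -0.001], [-0.002, -0.0, -1.0]]
force: [-2.1, -5.8, 4.5]
width: 0.7
grasp_force: 3.0
```

```bash
cat >> h.py <<'E'
def tgt(x,y,rel,back_=97,z=16):
    a=np.radians(WY);R=np.array([[np.cos(a),-np.sin(a)],[np.sin(a),np.cos(a)]]);c=WO+R@[x,y]
    b=np.radians(WY+rel);p=c-back_*np.array([np.cos(b),np.sin(b)]);go([*p,z],WY+rel-90)
E
python3 - <<'E'
from h import *
for th in(19.5,14.6,9.75,4.9,0):
    t=np.radians(th);R=294;t0=np.radians(19.5)
    print(th);tgt(-168.5+R*(np.sin(t0)-np.sin(t)),17.5-R*(np.cos(t)-np.cos(t0)),-th)
E
```

```text
19.5
at [482.5  58.7  17.9] yaw -26.13 shift [-0.009  0.006  0.009] turn [-0.     0.002 -0.003] F [-2.1 -5.8  4.5] w 0.7 t 13.3
14.6
at [482.5  58.7  17.9] yaw -26.13 shift [0.118 0.042 0.009] turn [-0.     0.002 -0.112] F [-2.1 -5.8  4.5] w 0.7 t 13.3
9.75
at [482.5  58.7  17.9] yaw -26.13 shift [0.247 0.066 0.009] turn [-0.001  0.002 -0.219] F [-2.1 -5.8  4.5] w 0.7 t 13.3
4.9
at [482.5  58.7  17.9] yaw -26.13 shift [0.377 0.08  0.009] turn [-0.001  0.002 -0.327] F [-2.1 -5.8  4.5] w 0.7 t 13.3
0
at [482.5  58.7  17.9] yaw -26.13 shift [0.51  0.082 0.009] turn [-0.001  0.002 -0.436] F [-2.1 -5.8  4.5] w 0.7 t 13.3
```

{"method": "step_arm", "body": {
  "motion": [
    [[0.02, 0.008, 0], [0, 0, -0.02], 0.4],
    [[0.045, 0.016, 0], [0, 0, -0.045], 0.4],
    [[0.07, 0.025, 0], [0, 0, -0.07], 0.4],
    [[0.095, 0.034, 0], [0, 0, -0.09], 0.4],
    [[0.12, 0.042, 0], [0, 0, -0.112], 0.4]
  ]
}}

```text
t: 13.8
ee_pos: [500.6, 76.7, 17.8]
eef_rot: [[0.359, 0.933, -0.001], [0.933, -0.359, -0.001], [-0.001, -0.001, -1.0]]
force: [-1.7, -4.0, 4.0]
width: 0.705
grasp_force: 2.6
```

```bash
python3 - <<'E'
from h import *
for th in(9.75,4.9):
    t=np.radians(th);R=294;t0=np.radians(19.5)
    print(th);tgt(-168.5+R*(np.sin(t0)-np.sin(t)),17.5-R*(np.cos(t)-np.cos(t0)),-th)
E
```

```text
9.75
at [500.6  76.7  17.8] yaw -21.04 shift [0.124 0.035 0.009] turn [-0.001  0.002 -0.107] F [-1.7 -4.   4. ] w 0.705 t 13.8
4.9
at [500.6  76.7  17.8] yaw -21.04 shift [0.252 0.06  0.009] turn [-0.001  0.002 -0.214] F [-1.7 -4.   4. ] w 0.705 t 13.8
```

{"method": "step_arm", "body": {
  "motion": [
    [[0.025, 0.007, 0], [0, 0, -0.02], 0.4],
    [[0.05, 0.014, 0], [0, 0, -0.045], 0.4],
    [[0.075, 0.021, 0], [0, 0, -0.07], 0.4],
    [[0.1, 0.028, 0], [0, 0, -0.09], 0.4],
    [[0.125, 0.035, 0], [0, 0, -0.107], 0.4]
  ]
}}

```text
t: 14.3
ee_pos: [516.7, 98.7, 17.8]
eef_rot: [[0.278, 0.961, -0.0], [0.961, -0.278, -0.0], [-0.0, -0.0, -1.0]]
force: [-1.8, -5.1, 3.5]
width: 0.701
grasp_force: 2.6
```

```bash
python3 - <<'E'
from h import *
for th in(4.9,0):
    t=np.radians(th);R=294;t0=np.radians(19.5)
    print(th);tgt(-168.5+R*(np.sin(t0)-np.sin(t)),17.5-R*(np.cos(t)-np.cos(t0)),-th)
f=ctrl.grab_frame("top");g=ctrl.grab_frame("scene")
a=cv2.resize(f["img"][150:260,100:220],None,fx=4,fy=4,interpolation=cv2.INTER_CUBIC)
b=cv2.resize(g["img"][110:220,260:340],None,fx=4,fy=4,interpolation=cv2.INTER_CUBIC)
cv2.imwrite("pics/mid.png",np.hstack([a,b])[:,:,::-1])
E
```

```text
4.9
at [516.7  98.7  17.8] yaw -16.14 shift [0.118 0.035 0.009] turn [-0.     0.    -0.105] F [-1.8 -5.1  3.5] w 0.701 t 14.3
0
at [516.7  98.7  17.8] yaw -16.14 shift [0.248 0.061 0.009] turn [-0.     0.    -0.214] F [-1.8 -5.1  3.5] w 0.701 t 14.3
```

View pics/mid.png

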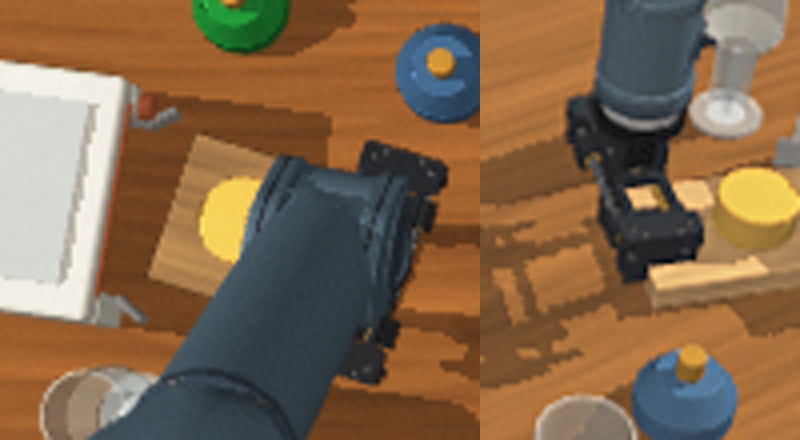

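The top half shows the board's front corners at (194,135) and (149,274), with the cheese at about (235,220). The board is following the fingers and the glass is untouched.

```bash
python3 - <<'E'
from h import *
f=ctrl.grab_frame("top")
c,n=board(f,(194,135),(149,274),np.array([100,150]),4)
s=ctrl.read_state();p=np.array(s["ee_pos"])[:2];R=np.array(s["eef_rot"])[:2,0]
a=np.radians(WY);d=p+97*R-WO;print("by tool: x",d@[np.cos(a),np.sin(a)],"y",d@[-np.sin(a),np.cos(a)])
for y in((120,128),(185,195)): pass
m=[back(f,np.array(q)/4+[100,150],115)[:2] for q in((126,78),(98,320))]
print("warmer front roof",m)
q=[back(f,np.array(q)/4+[100,150],30)[:2] for q in((178,115),(143,318))];print("guide tips",q,np.mean(q,0))
E
```

```text
edge len 123.7
board [543.6 191.6] yaw 74.8 warmer x -118.9 y 4.7 rel yaw -8.7
by tool: x -117.48264261232055 y 4.309249277942954
warmer front roof [array([658.74518333, 300.07073602]), array([463.26614083, 312.29220107])]
guide tips [array([643.26567609, 275.78873397]), array([470.1602015 , 296.96273397])] [556.71293879 286.37573397]
```

{"method": "step_arm", "body": {
  "motion": [
    [[0.025, 0.007, 0], [0, 0, -0.02], 0.4],
    [[0.05, 0.014, 0], [0, 0, -0.045], 0.4],
    [[0.075, 0.021, 0], [0, 0, -0.07], 0.4],
    [[0.1, 0.028, 0], [0, 0, -0.09], 0.4],
    [[0.12, 0.035, 0], [0, 0, -0.107], 0.4]
  ]
}}

```text
t: 14.95
ee_pos: [530.2, 120.1, 17.7]
eef_rot: [[0.196, 0.981, -0.0], [0.981, -0.196, 0.0], [-0.0, -0.0, -1.0]]
force: [-1.1, -4.6, 1.9]
width: 0.701
grasp_force: 2.3
```

{"method": "step_arm", "body": {
  "motion": [
    [[0.025, 0.006, 0], [0, 0, -0.02], 0.4],
    [[0.05, 0.012, 0], [0, 0, -0.045], 0.4],
    [[0.075, 0.017, 0], [0, 0, -0.07], 0.4],
    [[0.1, 0.023, 0], [0, 0, -0.09], 0.4],
    [[0.125, 0.028, 0], [0, 0, -0.107], 0.4]
  ]
}}

```text
t: 15.45
ee_pos: [540.6, 143.5, 17.7]
eef_rot: [[0.113, 0.994, -0.0], [0.994, -0.113, -0.0], [-0.0, -0.0, -1.0]]
force: [-0.6, -3.9, 1.2]
width: 0.705
grasp_force: 1.9
```

```bash
python3 - <<'E'
from h import *
for x in(-70,-40,0,20): tgt(x,0,0)
f=ctrl.grab_frame("top")
h=cv2.cvtColor(f["img"],cv2.COLOR_RGB2HSV);m=cv2.inRange(h,(22,150,120),(32,255,255));k=np.zeros_like(m);k[170:240,110:220]=255
n,l,st,c=cv2.connectedComponentsWithStats(m&k);i=1+np.argmax(st[1:,4]);print("cheese",st[i],back(f,c[i],62).round(0))
s=ctrl.read_state();p=np.array(s["ee_pos"])[:2];R=np.array(s["eef_rot"])[:2,0];print("board by tool",p+97*R,np.array(s["joint_pos"]).round(0))
save(f,"a.png",(80,150,220,250),4)
E
```

```text
at [540.6 143.5  17.7] yaw -6.49 shift [0.    0.011 0.009] turn [-0.  0.  0.] F [-0.6 -3.9  1.2] w 0.705 t 15.45
at [540.6 143.5  17.7] yaw -6.49 shift [0.15  0.011 0.009] turn [-0.  0.  0.] F [-0.6 -3.9  1.2] w 0.705 t 15.45
at [540.6 143.5  17.7] yaw -6.49 shift [0.35  0.011 0.008] turn [-0.  0.  0.] F [-0.6 -3.9  1.2] w 0.705 t 15.45
at [540.6 143.5  17.7] yaw -6.49 shift [0.45  0.011 0.008] turn [-0.  0.  0.] F [-0.6 -3.9  1.2] w 0.705 t 15.45Traceback (most recent call last):
  File "<stdin>", line 5, in <module>
    return _wrapfunc(a, 'argmax', axis=axis, out=out, **kwds)
    return bound(*args, **kwds)
ValueError: attempt to get argmax of an empty sequence
```

{"method": "step_arm", "body": {
  "motion": [
    [[0.03, 0, 0], [0, 0, 0], 0.4],
    [[0.06, 0.002, 0], [0, 0, 0], 0.4],
    [[0.09, 0.004, 0], [0, 0, 0], 0.4],
    [[0.12, 0.006, 0], [0, 0, 0], 0.4],
    [[0.15, 0.008, 0], [0, 0, 0], 0.4]
  ]
}}

```text
t: 16.0
ee_pos: [545.5, 173.2, 17.7]
eef_rot: [[0.114, 0.993, -0.0], [0.993, -0.114, -0.0], [-0.0, -0.0, -1.0]]
force: [-1.0, -4.2, 1.5]
width: 0.701
grasp_force: 2.1
```

{"method": "step_arm", "body": {
  "motion": [
    [[0.03, 0, 0], [0, 0, 0], 0.4],
    [[0.06, 0, 0], [0, 0, 0], 0.4],
    [[0.09, 0, 0], [0, 0, 0], 0.4],
    [[0.12, 0, 0], [0, 0, 0], 0.4],
    [[0.15, 0, 0], [0, 0, 0], 0.4]
  ]
}}

```text
t: 16.5
ee_pos: [549.0, 202.9, 17.7]
eef_rot: [[0.115, 0.993, -0.0], [0.993, -0.115, -0.0], [-0.0, -0.0, -1.0]]
force: [-0.7, -4.8, 1.2]
width: 0.697
grasp_force: 2.1
```

```bash
python3 - <<'E'
from h import *
tgt(20,0,0)
g=ctrl.grab_frame("scene")
for q in("cheese","board","glass1"):
    print(q,[(round(r["score"],2),np.array(r["location"]).round(0)) for r in ctrl.look_for(g,q)])
h=cv2.cvtColor(g["img"],cv2.COLOR_RGB2HSV);m=cv2.inRange(h,(20,130,150),(30,255,255));m[:,:280]=0;m[:110]=0;m[190:]=0
n,l,st,c=cv2.connectedComponentsWithStats(m);i=1+np.argmax(st[1:,4]);print("cheese px",c[i],st[i],back(g,c[i],50).round(0))
print(np.array(ctrl.read_state()["joint_pos"]).round(0))
E
```

```text
at [549.  202.9  17.7] yaw -6.58 shift [0.15  0.003 0.009] turn [-0.     0.    -0.002] F [-0.7 -4.8  1.2] w 0.697 t 16.5
cheese [(0.61, array([576., 305.,  63.])), (0.52, array([ 556., -507.,  111.])), (0.22, array([ 458., -368.,   36.]))]
board [(0.57, array([609., 265.,  26.]))]
glass1 [(0.72, array([397., 267., 142.])), (0.68, array([ 808., -131.,  136.]))]
cheese px [358.75 160.75] [358 160   2   3   4] [603. 309.  50.]
[-39.  45.  19. 105. -25.  34. -10.]
```

Push forces are low (about 5 N) and the cheese is riding along. The glass reading shifted, probably from occlusion by the arm, so I'll check it against the first picture.

```bash
python3 - <<'E'
from h import *
g=ctrl.grab_frame("scene");old=cv2.resize(cv2.imread("pics/scene0.png"),(512,384),interpolation=cv2.INTER_AREA)[:,:,::-1]
for nm,(x0,y0,x1,y1) in {"foot":(311,130,333,145),"bowl of glass":(315,90,340,125)}.items():
    t=old[y0:y1,x0:x1];S=g["img"][y0-12:y1+12,x0-12:x1+12]
    r=cv2.matchTemplate(S,np.ascontiguousarray(t),cv2.TM_CCOEFF_NORMED);_,v,_,p=cv2.minMaxLoc(r);print(nm,v,p[0]-12,p[1]-12,"at zero",r[12,12])
E
```

```text
foot 0.382875919342041 10 -5 at zero -0.19876081
bowl of glass 0.3734317421913147 0 0 at zero 0.37343174
```

```bash
python3 - <<'E'
from h import *
f=ctrl.grab_frame("top");old=cv2.resize(cv2.imread("pics/top0.png"),(512,384),interpolation=cv2.INTER_AREA)[:,:,::-1]
x0,y0,x1,y1=106,238,150,268
t=np.ascontiguousarray(old[y0:y1,x0:x1]);S=f["img"][y0-12:y1+12,x0-12:x1+12]
r=cv2.matchTemplate(S,t,cv2.TM_CCOEFF_NORMED);_,v,_,p=cv2.minMaxLoc(r);print(v,p[0]-12,p[1]-12)
for x in range(x0,x1,11):
    d=np.abs(f["img"][y0:y1,x:x+11].astype(int)-old[y0:y1,x:x+11]).mean();print(x,d.round(1))
print([(round(r["score"],2),np.array(r["location"]).round(0),proj(f,r["location"]).round(0)) for r in ctrl.look_for(f,"glass1")])
E
```

```text
0.09121184796094894 12 12
106 45.7
117 58.8
128 92.9
139 46.5
[(0.67, array([ 787., -124.,  119.]), array([263., 133.])), (0.59, array([576., 407., 116.]), array([ 97., 194.]))]
```

```bash
python3 - <<'E'
from h import *
g=ctrl.grab_frame("scene");save(g,"last.png",(280,40,440,190),4)
E
```

```text
(no output)
```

View pics/last.png

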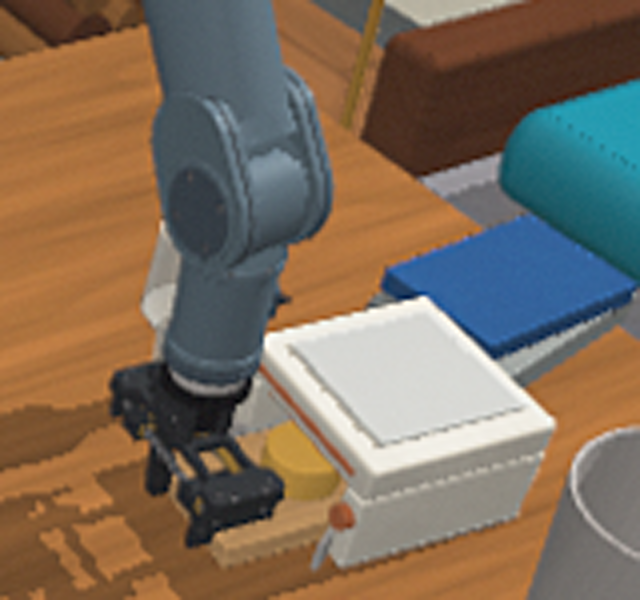

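The board is entering between the guides with the cheese on it, and the glass stands upright behind the wrist at (160,280), same left edge as at the start. Pushing the last 30 mm slowly.

{"method": "step_arm", "body": {
  "motion": [
    [[0.025, 0, 0], [0, 0, 0], 0.4],
    [[0.05, 0, 0], [0, 0, 0], 0.4],
    [[0.07, 0, 0], [0, 0, 0], 0.4],
    [[0.09, 0, 0], [0, 0, 0], 0.4],
    [[0.105, 0, 0], [0, 0, 0], 0.4]
  ]
}}

```text
t: 17.4
ee_pos: [551.5, 223.5, 17.8]
eef_rot: [[0.115, 0.993, 0.0], [0.993, -0.115, -0.0], [-0.0, 0.0, -1.0]]
force: [-0.4, -4.5, 2.2]
width: 0.699
grasp_force: 2.4
```

{"method": "step_arm", "body": {
  "motion": [
    [[0.01, 0, 0], [0, 0, 0], 0.4],
    [[0.02, 0, 0], [0, 0, 0], 0.4],
    [[0.03, 0, 0], [0, 0, 0], 0.4],
    [[0.03, 0, 0], [0, 0, 0], 0.4]
  ]
}}

```text
t: 17.8
ee_pos: [552.1, 229.8, 17.7]
eef_rot: [[0.114, 0.993, 0.0], [0.993, -0.114, 0.0], [0.0, 0.0, -1.0]]
force: [-0.1, -3.3, 1.8]
width: 0.7
grasp_force: 1.7
```

{"method": "step_arm", "body": {
  "motion": [
    [[0.007, 0, 0], [0, 0, 0], 0.4],
    [[0.014, 0, 0], [0, 0, 0], 0.4],
    [[0.02, 0, 0], [0, 0, 0], 0.4],
    [[0.02, 0, 0], [0, 0, 0], 0.4]
  ]
}}

```text
t: 18.2
ee_pos: [552.4, 232.7, 17.7]
eef_rot: [[0.115, 0.993, -0.0], [0.993, -0.115, -0.001], [-0.001, -0.0, -1.0]]
force: [-1.4, -5.4, 3.0]
width: 0.701
grasp_force: 3.0
```

{"method": "step_arm", "body": {
  "motion": [
    [[0.005, 0, 0], [0, 0, 0], 0.4],
    [[0.01, 0, 0], [0, 0, 0], 0.4],
    [[0.015, 0, 0], [0, 0, 0], 0.4],
    [[0.015, 0, 0], [0, 0, 0], 0.4]
  ]
}}

```text
t: 18.6
ee_pos: [552.5, 232.9, 17.7]
eef_rot: [[0.116, 0.993, -0.002], [0.993, -0.116, -0.004], [-0.004, -0.001, -1.0]]
force: [-2.3, -11.2, 7.4]
width: 0.701
grasp_force: 6.0
```

The force is rising while the position stalls at y = 232.9, matching the predicted home (232.7). One small extra press to seat it, then back off and lift.

{"method": "step_arm", "body": {
  "motion": [
    [[0.005, 0, 0], [0, 0, 0], 0.4],
    [[0.01, 0, 0], [0, 0, 0], 0.4],
    [[0.01, 0, 0], [0, 0, 0], 0.4]
  ]
}}

```text
t: 18.9
ee_pos: [552.4, 232.9, 17.6]
eef_rot: [[0.116, 0.993, -0.003], [0.993, -0.117, -0.006], [-0.007, -0.002, -1.0]]
force: [-3.9, -16.1, 10.3]
width: 0.7
grasp_force: 8.1
```

{"method": "step_arm", "body": {
  "motion": [
    [[-0.02, 0, 0], [0, 0, 0], 0.4],
    [[-0.06, 0, 0], [0, 0, 0], 0.4],
    [[-0.12, 0, 0], [0, 0, 0], 0.4],
    [[-0.2, 0, 0], [0, 0, 0], 0.4],
    [[-0.3, 0, 0], [0, 0, 0], 0.4]
  ]
}}

```text
t: 19.4
ee_pos: [546.1, 178.4, 17.7]
eef_rot: [[0.113, 0.994, 0.0], [0.994, -0.113, 0.001], [0.001, 0.0, -1.0]]
force: [0.3, -0.5, -0.6]
width: 0.698
grasp_force: 0.0
```

{"method": "step_arm", "body": {
  "motion": [
    [[-0.05, 0, -0.15], [0, 0, 0], 0.4],
    [[-0.1, 0, -0.35], [0, 0, 0], 0.4],
    [[-0.2, 0, -0.55], [0, 0, 0], 0.4],
    [[-0.4, 0, -0.75], [0, 0, 0], 0.4],
    [[-0.6, 0, -0.95], [0, 0, 0], 0.4]
  ]
}}

```text
t: 19.9
ee_pos: [533.0, 67.2, 199.9]
eef_rot: [[0.114, 0.993, 0.001], [0.993, -0.114, 0.001], [0.001, 0.0, -1.0]]
force: [0.3, -0.4, 0.3]
width: 0.7
grasp_force: 0.0
```

{"method": "step_arm", "body": {
  "motion": [
    [[-0.2, 0, 0], [0, 0, 0], 0.4],
    [[-0.4, 0, 0], [0, 0, 0], 0.4],
    [[-0.5, 0, 0], [0, 0, 0], 0.4],
    [[-0.5, 0, 0], [0, 0, 0], 0.4]
  ]
}}

```text
t: 20.3
ee_pos: [521.1, -34.9, 198.7]
eef_rot: [[0.121, 0.993, 0.0], [0.993, -0.121, -0.001], [-0.001, 0.001, -1.0]]
force: [0.5, 0.8, -1.0]
width: 0.698
grasp_force: 0.0
```

```bash
python3 - <<'E'
from h import *
np.set_printoptions(precision=1,suppress=True)
go([500,0,200],0)
f=ctrl.grab_frame("top");g=ctrl.grab_frame("scene")
for nm,F in(("top",f),("scene",g)):
  for q in("cover","rest","board","cheese","bottle","glass1","bowl","lantern","knife","mill"):
    print(nm,q,[(round(r["score"],2),np.array(r["location"]).round(0)) for r in ctrl.look_for(F,q) if r["score"]>.4])
# board wood (lit) mask in the top view in front of the mouth: rear corners
h=cv2.cvtColor(f["img"],cv2.COLOR_RGB2HSV);a=np.radians(WY);u=np.array([np.cos(a),np.sin(a)]);v=np.array([-u[1],u[0]])
for y in(-50,-30,0,30,50):
    print("row y",y,[(x,int(f["img"][tuple(np.round(proj(f,[*(WO+u*x+v*y),26])[::-1]).astype(int))][0])) for x in range(-90,-40,4)])
for x in(-60,-40): print("across x",x,[(y,int(f["img"][tuple(np.round(proj(f,[*(WO+u*x+v*y),26])[::-1]).astype(int))][0])) for y in list(range(-80,-52,4))+list(range(54,82,4))])
E
```

```text
at [521.1 -34.9 198.7] yaw -6.94 shift [ 0.2 -0.1 -0. ] turn [ 0.   0.  -0.2] F [ 0.5  0.8 -1. ] w 0.698 t 20.3
top cover [(0.84, array([683.,  52.,  42.])), (0.8, array([ 606., -213.,   58.])), (0.71, array([741., 222.,  41.]))]
top rest [(0.71, array([ 606., -200.,   23.]))]
top board [(0.76, array([557., 282.,  23.])), (0.74, array([ 415., -171.,  186.]))]
top cheese []
top bottle [(0.56, array([ 416., -173.,  191.]))]
top glass1 [(0.93, array([393., 296., 114.])), (0.67, array([ 789., -125.,  116.]))]
top bowl [(0.69, array([ 455., -378.,   39.])), (0.43, array([ 607., -201.,   24.]))]
top lantern [(0.66, array([ 748., -299.,  170.]))]
top knife [(0.81, array([ 689., -412.,   12.]))]
top mill []
scene cover [(0.69, array([708.,  38.,  38.])), (0.64, array([ 626., -218.,   62.])), (0.6, array([757., 214.,  32.]))]
scene rest [(0.81, array([ 648., -188.,   21.]))]
scene board [(0.94, array([568., 276.,  26.]))]
scene cheese [(0.5, array([578., 321.,  46.]))]
scene bottle [(0.7, array([ 438., -185.,  142.]))]
scene glass1 [(0.88, array([ 806., -133.,  138.])), (0.83, array([403., 28
[... 732 characters left out ...]
 172), (-42, 173)]
row y 30 [(-90, 102), (-86, 105), (-82, 101), (-78, 100), (-74, 101), (-70, 105), (-66, 114), (-62, 167), (-58, 167), (-54, 167), (-50, 167), (-46, 167), (-42, 168)]
row y 50 [(-90, 107), (-86, 102), (-82, 101), (-78, 100), (-74, 102), (-70, 109), (-66, 115), (-62, 161), (-58, 162), (-54, 162), (-50, 165), (-46, 164), (-42, 165)]
across x -60 [(-80, 110), (-76, 107), (-72, 111), (-68, 116), (-64, 113), (-60, 172), (-56, 164), (54, 167), (58, 157), (62, 166), (66, 129), (70, 113), (74, 113), (78, 107)]
across x -40 [(-80, 120), (-76, 109), (-72, 106), (-68, 111), (-64, 139), (-60, 170), (-56, 171), (54, 166), (58, 159), (62, 164), (66, 150), (70, 107), (74, 112), (78, 109)]
```

The board's rear edge is 66–69 mm outside the mouth (home is 70), it is centred within about 3 mm, and it stalled against the back stop. The cheese is on the board, the cover is in its rest and the bystanders I could re-detect are unmoved. The arm is clear, so I'm handing in.

```bash
python3 -c "
from cell import ctrl
print(ctrl.job_done())"
```

```text
the job is handed in; nothing more can be done
None
```

I handed the job in after about 20 s of robot time: the cover is seated in its rest, and the board, with the cheese on it, is pushed home against the back stop. The final look showed nothing else moved, though it re-found the pepper mill only in the scene view; the hand-in gave back no verdict.

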